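Lean the sealed prize carton on the folding stand, heavy end down

TASK

Put the sealed carton on show: stand it lengthwise on the ledge of the little folding stand, leaning back against it, with its heavy end down. Nothing on the outside tells which end is heavy, so lift it and feel how it wants to tip; put in with the heavy end up, the stand's stiff hinge gives way. Be gentle with the stand so that its back keeps its slope, and leave the can, the mug and the phone where they are.

Things in the scene. Friction and masses are not known exactly. Their poses are not given: they have to be found in the camera images.
- carton: sealed plain cardboard carton, 190 long (its x axis) x 50 x 50 mm, about 0.53 kg in all, stiff, lying flat on the table at the start. Origin at the centre of its underside (the face that is down at the start), x along its length, z up. Both ends look alike; a packed award fills one half of it (either one, changing from start to start), so its centre of mass lies about 38 mm from the middle, towards the heavy end
- carton_mid (a point): the middle of the carton, 25 mm above its origin; same axes
- stand: folding display stand of black steel, fixed to the table: flat base plate 140 x 90 mm, 6 mm high, with two hinge ears at y = +-34 mm. Origin at the table, under the hinge axis, which lies along y 24 mm above the table. Its front faces -x, the back leans away to +x; the plate reaches from x = -55 to +85 mm
- stand_ledge (a point): on the hinged L-shaped back: the inner corner where ledge and back meet, half-way across, about 33 mm above the table. Axes of the back: z runs up along the back's front face, -x points out of that face and along the ledge, y is the hinge's direction. The back is a plate 42 mm wide that reaches 115 mm up from here; the ledge is 80 mm wide, at right angles to the back, with 60 mm free between the back and a lip that stands 12 mm above the ledge
- stand_top (a point): middle of the back's upper edge, 115 mm up the back from the ledge
- stand_back (a joint): lean of the back, rad: at 0 it leans 33 degrees (0.575 rad) back from upright, positive leans farther. The hinge is held only by friction: it bears 0.21 N m, i.e. it carries the carton with its heavy end down, but sinks back under it with its heavy end up, or when the back is pushed with more than about 1 N at its upper edge
- can: tall yellow drink can, 58 mm across, 155 mm high, loose, bystander; origin at the centre of its foot
- mug: glass mug, 76 mm across, 100 mm high, loose, bystander; origin at the centre of its foot
- phone: black phone lying flat, 72 x 150 x 9 mm, loose, bystander; origin at the centre of its underside
There are look-alikes about, which are no part of the job. Leave any orange or red look-alike of the carton alone. Leave any brown look-alike of the stand alone.

How it is judged (in metres and radians):
On the way:
1. the carton is lifted clear of the table (height (world z) of carton_mid above 0.05 m), for 0.2 s.
At the end, for the whole second after the job is handed in: The carton stands on the ledge (middle 85-107 mm up from it), within 0.2 rad of the back's line, at most 25 mm off sideways, its middle 18-42 mm before the back, at rest; the back's upper edge is within 25 mm of where it began, which the hinge holds only with the heavy end down (angle between the x axis of carton_mid and the z axis of stand_ledge, either way round below 0.2 rad and z of carton_mid in the frame of stand_ledge between 0.085 and 0.107 m and x of carton_mid in the frame of stand_ledge between -0.042 and -0.018 m and y of carton_mid in the frame of stand_ledge between -0.025 and 0.025 m and distance of stand_top from where it was at the start of the episode below 0.025 m and linear speed of carton below 0.02 m/s and velocity of joint stand_back between -0.05 and 0.05 rad/s); the robot touches nothing.
It fails at once if the can is moved more than 30 mm (distance of can from where it was at the start of the episode above 0.03 m).
It fails at once if the mug is moved more than 30 mm (distance of mug from where it was at the start of the episode above 0.03 m).
It fails at once if the phone is moved more than 30 mm (distance of phone from where it was at the start of the episode above 0.03 m).
It also fails if it takes over 54 s, if anything falls off the work surface, if the arm or the gripper's body presses on something with over 40 N, if the wrist force passes 120 N, or if a joint passes its speed limit or range.

ROBOT

A 6-joint arm with a two-finger parallel gripper is mounted at the origin on the work surface. World frame = base frame: x ahead of the robot, y to its left, z up, the work surface at z = 0. Lengths are in m, angles in degrees, forces in N, time in s.
With the tool pointing down it reaches from about 0.375 to 0.9 m from the base axis. Payload 3.1 kg.
Tool frame: the origin (TCP) lies on the front face of the gripper's body, between the roots of the fingers; the fingertips stand 70 mm ahead of it and the grasp point (between the pads) lies 51 mm ahead of it (bot.tip_extent is the distance from the TCP to the fingertips, in m); z points along the fingers, x is the direction in which the jaws open and shut, and the axes are right-handed (so a half turn about z gives the same grasp; the last joint's range is limited). The gripper opens to 87 mm and grips with 3 to 60 N. Pads are 19 mm wide; open, the fingers measure 117 mm over their backs; the gripper's body (75 mm by 190 mm) begins 51 mm behind the grasp point.
Start: joints at [-10.227, 30.224, 82.088, -0, 67.689, -10.227], TCP at [0.625, 0, 0.292] pointing down, gripper open.
Joint ranges: [-176.69, 176.69], [-43.24, 126.21], [12.49, 139.97], [-82, 262], [0, 151.66], [-163.58, 163.58]. Speed limits (degrees/s): [159.86, 159.86, 180, 180, 180, 180].

INTERFACE

Orientations are given as a 3x3 rotation matrix whose columns are the frame's x, y, z axes.
In Python, from rig import bot, viewer, ticket gives the robot as it stands. The module is installed in compiled form; this text tells all that it offers.
- The arm moves only by the tool arm_command, never from a script. Its argument "targets" is a list of rows, each an object with "rot": the turn, a rotation vector about the tool's x, y, z in degrees, a list of three; "offset": the shift along the tool's x, y, z in cm, a list of three; "gripper": the closure, from 0 (fully open) to 1 (shut). A call has 1 to 8 rows; each row is the pose to reach, as a shift and turn from the pose commanded when the call began, along the tool's axes at that moment; what a row does not reach only later rows make up. A row lasts 1/10 s, in which the tool goes at most 50 mm and 8.59 degrees, less where a joint would pass 70% of its speed; a pose out of reach is approached as far as the arm can. A call with a gripper value outside its range is refused whole. The fingers move at their own pace and stop on an object; the grip force is fixed at half the most. Time passes only in rows, so rows that repeat a pose let the fingers close. It gives the time, the measured TCP pose, the force and the opening at its end, in the units of the state.
- bot.read_state(): the state, without advancing time (a new reading comes with each control period).
- viewer.capture(name): name is "scene" or "side" or "wrist"; returns a dict with "frame" (480x640x3 uint8, red, green, blue), "fx", "fy", "cx", "cy" (pixels), "view" (4x4, takes a point from world to camera coordinates). Camera axes: x right, y down, z forward; pixel columns grow to the right and rows downward; lengths in m; the calibration is good to about 2 mm. A picture is of the moment at which its call begins. There is no depth.
- ticket.hand_in(): hands the job in, once; it reports no verdict.
The state is a dict: "time_s": time; "joint_positions": joint angles; "qvel": joint speeds; "tau": joint torques, N m; "position": TCP position; "tcp_rot": TCP orientation; "force": force on the tool from outside, world axes, zero at the start; "moment": the same for the moment, N m; "opening": opening from 0.0 (shut) to 1.0 (fully open).
Only numpy, scipy, OpenCV 4.12 (cv2) and the standard library are available. Lean on these libraries where they do the work, as an engineer would, in place of code of your own. Each camera call takes 0.05 s, during which the arm holds its last target. There are 200 camera calls.

## Working session

There is one attempt and no reset: what is moved stays moved. The work goes in short steps, Python scripts to look and compute and a tool call to move; the robot and the scene stay as the last step left them, time stands still between calls to the robot, and variables do not carry over. Pictures are saved under pics/ and viewed, about 8 in all and at most 12, crops included, and the job is handed in when it is done.

Besides the shell and the picture viewer there is one more tool, called after "Request:" by a JSON object that holds its "method" and its "body". arm_command: Moves the arm, as the interface text tells. Its arguments: {"type":"object","properties":{"targets":{"type":"array"}},"required":["targets"]}

```bash
mkdir -p pics; cat > h.py <<'E'
import numpy as np, cv2, sys
from rig import bot, viewer, ticket
def snap(n,name):
    c=viewer.capture(n); cv2.imwrite(f'pics/{name}.png',c['frame'][:,:,::-1]); np.savez(f'pics/{name}.npz',**{k:c[k] for k in('fx','fy','cx','cy','view')}); return c
def ray(c,u,v):
    V=np.array(c['view']); R=V[:3,:3]; o=-R.T@V[:3,3]
    return o,R.T@np.array([(u-c['cx'])/c['fx'],(v-c['cy'])/c['fy'],1])
def atz(c,u,v,z):
    o,d=ray(c,u,v); return o+d*(z-o[2])/d[2]
def proj(c,P):
    P=np.atleast_2d(P); V=np.array(c['view']); q=P@V[:3,:3].T+V[:3,3]
    return np.c_[c['fx']*q[:,0]/q[:,2]+c['cx'],c['fy']*q[:,1]/q[:,2]+c['cy']]
def load(name): return {k:v for k,v in np.load(f'pics/{name}.npz').items()}
E
python3 - <<'E'
from h import *
for n in('scene','side'):
    c=snap(n,n+'0'); V=c['view']; print(n,-V[:3,:3].T@V[:3,3],V[2,:3],c['fx'])
print(bot.read_state())
E
```

```text
scene [1.27583392 0.94755346 0.80768635] [-0.5427512  -0.63918961 -0.54484657] 559.8594475317924
side [ 0.23243671 -0.82397647  0.72487731] [ 0.26621948  0.80393163 -0.5318093 ] 554.1294955454401
{'time_s': 0.1, 'joint_positions': array([-1.02263641e+01,  3.02749283e+01,  8.21484598e+01,  5.09051601e-04,
        6.76886063e+01, -1.02269167e+01]), 'qvel': array([-0.02960924, -0.14629808, -0.23910048,  0.0262022 , -0.04481291,
        0.02473857]), 'tau': array([-3.02360622e-04, -4.40987206e+01, -1.77151054e+01,  6.34850166e-02,
        5.34114777e-02, -3.85449334e-05]), 'position': array([6.24484210e-01, 1.34656039e-04, 2.91358774e-01]), 'tcp_rot': array([[ 9.99998153e-01,  5.92393287e-06, -1.92215890e-03],
       [ 6.60653466e-06, -9.99999937e-01,  3.55116299e-04],
       [-1.92215667e-03, -3.55128341e-04, -9.99998090e-01]]), 'force': array([-0.51609759,  0.77034813,  0.65449989]), 'moment': array([ 0.00806505, -0.03648596, -0.02093623]), 'opening': 0.9983697575139574}
```

View pics/scene0.png

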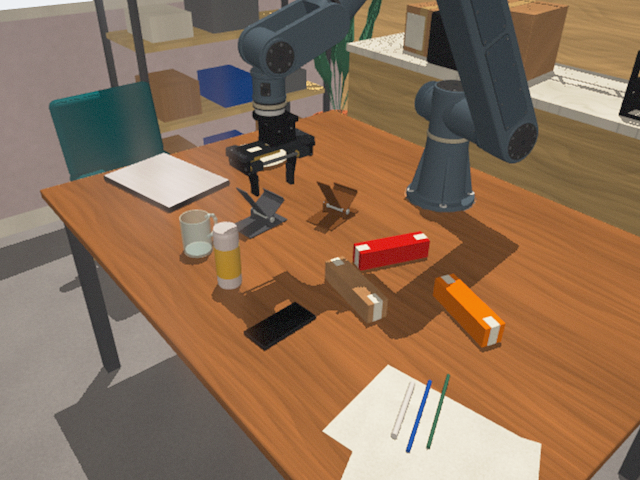

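View pics/side0.png

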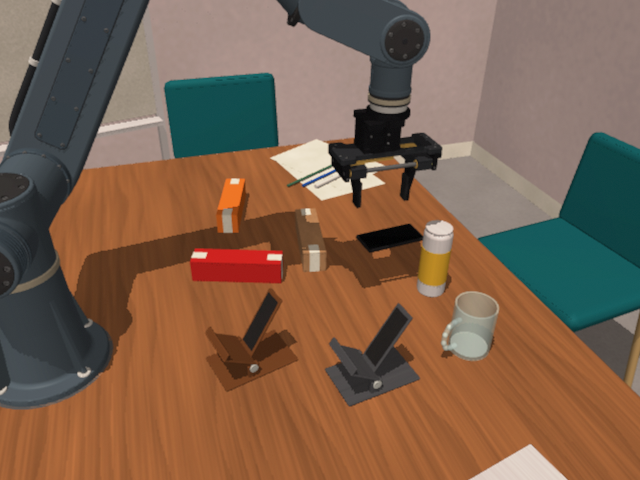

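Carton candidates in the side view are brown cardboard (311,240), red (238,266) and orange (231,205). The plain brown one is the carton. Stand candidates are black (372,368) and brown (252,352). The black one fits. I'll confirm both in one enlarged crop.

```bash
python3 - <<'E'
import cv2,numpy as np
s=cv2.imread('pics/side0.png'); c=cv2.imread('pics/scene0.png')
a=cv2.resize(s[200:280,280:340],None,fx=4,fy=4,interpolation=cv2.INTER_CUBIC) #240x320
b=cv2.resize(s[295:405,315:425],None,fx=5,fy=5,interpolation=cv2.INTER_CUBIC) #550
d=cv2.resize(c[250:325,320:392],None,fx=3.3333,fy=3.3333,interpolation=cv2.INTER_CUBIC)
o=np.zeros((580,800,3),np.uint8); o[:550,:550]=b; o[:320,555:795]=a; o[325:575,555:795]=d[:250,:240]
cv2.imwrite('pics/crop1.png',o)
E
```

```text
(no output)
```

View pics/crop1.png

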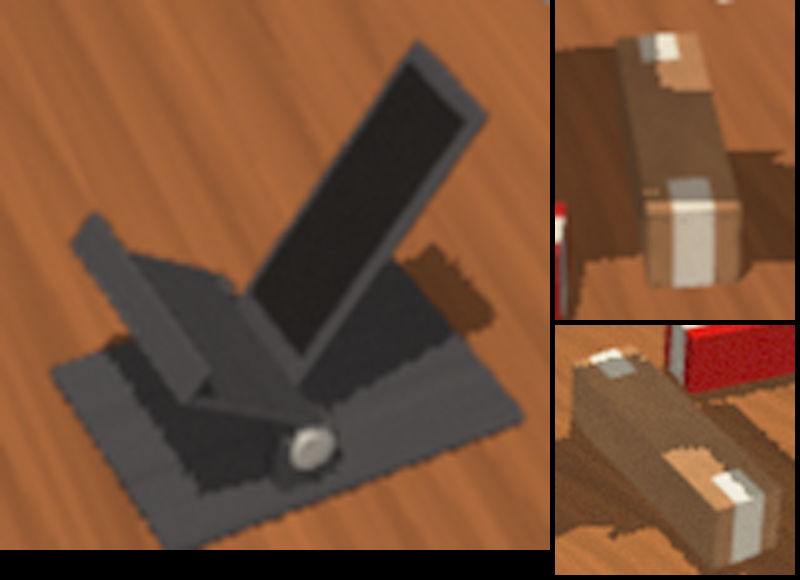

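Crop 1 shows the black stand, with its lip at crop (140,300) and its back upper edge at (450,80), so the front faces left in the picture. The carton is plain brown with tape and a light label at both ends. Next I fit both poses.

```bash
cat > fit.py <<'E'
from h import *
from scipy.optimize import least_squares
S=load('side0'); C=load('scene0')
def Rz(a): return np.array([[np.cos(a),-np.sin(a),0],[np.sin(a),np.cos(a),0],[0,0,1]])
base=[(325.4,369.4),(348,405),(419.6,378.6)]; top=[(398,303.4),(412.4,318.6)]
bl=np.array([[-.055,.045,.006],[-.055,-.045,.006],[.085,-.045,.006]])
def stand(p):
    x,y,a,cx,l=p
    zb=np.array([np.sin(l),0,np.cos(l)]); xb=np.array([np.cos(l),0,-np.sin(l)]); c=np.array([cx,0,.033])
    t=[c+.115*zb+[0,s*.021,0] for s in(1,-1)]
    lip=[c-.06*xb+.012*zb+[0,s*.040,0] for s in (1,-1)]
    return np.vstack([bl,t,lip])@Rz(a).T+[x,y,0]
pix=np.array(base+top+[(334.6,337.8),(354,375)])
c0=[atz(S,*p,.006) for p in base]; print(np.round(c0,3),np.linalg.norm(c0[0]-c0[1]),np.linalg.norm(c0[1]-c0[2]))
d=c0[2]-c0[1]; a0=np.arctan2(d[1],d[0]); m=(c0[0]+c0[2])/2-Rz(a0)@[.015,0,0]
f=lambda p:np.r_[((proj(S,stand(p))-pix)*np.r_[np.ones(5),.5,.5][:,None]).ravel(),(p[4]-.575)/.02,(p[3])/.01]
r=least_squares(f,[m[0],m[1],a0,0,.575]); print('stand',np.round(r.x,4),np.degrees(r.x[2]),np.round(proj(S,stand(r.x))-pix,1).tolist())
sp=r.x
ps=np.array([(302.5,251.2),(326.2,251.2),(325.75,270.7),(303.2,271.2),(296.2,209.5),(316.2,208.7)])
pc=np.array([(326,262),(341,257),(368,307),(387.5,299),(368.9,322.9)])
q=[atz(S,*p,.05) for p in ps[[0,1,4,5]]]; n=(q[0]+q[1])/2; fa=(q[2]+q[3])/2; print('carton len',np.linalg.norm(fa-n),np.linalg.norm(q[0]-q[1]))
d=fa-n; ac=np.arctan2(d[1],d[0]); m=(n+fa)/2
L=.095;W=.025
qs=[(-L,W,.05),(-L,-W,.05),(-L,-W,0),(-L,W,0),(L,W,.05),(L,-W,.05)]
qc=[(-L,-W,.05),(-L,W,.05),(L,-W,.05),(L,W,.05),(L,-W,0)]
T=lambda p,q:np.array(q)@Rz(p[2]).T+[p[0],p[1],0]
print('scene pts',[np.round(atz(C,*p,.05),3).tolist() for p in pc[:4]], 'side', np.round(q,3).tolist())
fs=lambda p:(proj(S,T(p,qs))-ps).ravel()
r=least_squares(fs,[m[0],m[1],ac],loss='soft_l1'); print('carton',np.round(r.x,4),np.degrees(r.x[2]),np.round(fs(r.x),1))
p=stand(sp); print('stand pts',np.round(p,3).tolist())
for n,uv,z in(('can foot',(432,292),0),('mug foot',(470,352),0)): print(n,atz(S,*uv,z))
E
python3 fit.py
```

```text
[[ 0.462 -0.175  0.006]
 [ 0.473 -0.259  0.006]
 [ 0.61  -0.243  0.006]] 0.08523644916987767 0.13801448103980662
stand [ 0.5215 -0.2103  0.1182  0.0041  0.578 ] 6.7717270932493125 [[-0.9, -1.0], [0.1, 1.1], [1.3, 0.7], [-0.3, 0.0], [-1.0, 0.1], [0.1, 0.2], [3.1, -4.6]]
carton len 0.182654903574705 0.05116043298262875
scene pts [[0.557, 0.113, 0.05], [0.515, 0.12, 0.05], [0.596, 0.299, 0.05], [0.544, 0.306, 0.05]] side [[0.51, 0.125, 0.05], [0.559, 0.11, 0.05], [0.546, 0.302, 0.05], [0.594, 0.291, 0.05]]
carton [0.5523 0.2072 1.371 ] 78.55141587104374 [ 0.4  1.5 -0.2  0.3 -0.1 -0.5 -0.2  0.3 -0.2 -0.7  0.2 -0.9]
stand pts [[0.462, -0.172, 0.006], [0.472, -0.262, 0.006], [0.611, -0.245, 0.006], [0.585, -0.182, 0.129], [0.59, -0.223, 0.129], [0.477, -0.175, 0.076], [0.487, -0.255, 0.076]]
can foot [ 0.74666393 -0.02936064  0.        ]
mug foot [ 0.73039494 -0.2076438   0.        ]
```

The fits are consistent: carton centre is about (0.552, 0.207) with its axis at 78.5°, and both cameras agree to about 5 mm. The stand is at (0.5215, -0.210) with yaw 6.8°. I go over the carton, descend and grip the middle.

Request:
{"method": "arm_command", "body": {"targets": [{"rot": [0,0,6],"offset": [-2,-5,2],"gripper": 0},{"rot": [0,0,11.5],"offset": [-4,-10,5],"gripper": 0},{"rot": [0,0,11.5],"offset": [-6,-15,8],"gripper": 0},{"rot": [0,0,11.5],"offset": [-7.3,-20,11],"gripper": 0},{"rot": [0,0,11.5],"offset": [-7.3,-20.7,13],"gripper": 0},{"rot": [0,0,11.5],"offset": [-7.3,-20.7,13],"gripper": 0}]}}

```text
time_s: 0.7
position: [0.5474, 0.21, 0.1582]
tcp_rot: [[0.981, -0.195, -0.01], [-0.195, -0.981, -0.001], [-0.009, 0.003, -1.0]]
force: [-0.8, 0.3, -0.1]
opening: 1.0
```

Request:
{"method": "arm_command", "body": {"targets": [{"rot": [0,0,0],"offset": [0,0,3],"gripper": 0},{"rot": [0,0,0],"offset": [0,0,6],"gripper": 0},{"rot": [0,0,0],"offset": [0,0,8.2],"gripper": 0},{"rot": [0,0,0],"offset": [0,0,8.2],"gripper": 0},{"rot": [0,0,0],"offset": [0,0,8.2],"gripper": 0}]}}

```text
time_s: 1.2
position: [0.5525, 0.2065, 0.0804]
tcp_rot: [[0.98, -0.2, -0.0], [-0.2, -0.98, -0.0], [-0.0, 0.0, -1.0]]
force: [0.0, -0.3, 0.7]
opening: 1.0
```

Request:
{"method": "arm_command", "body": {"targets": [{"rot": [0,0,0],"offset": [0,0,0],"gripper": 1},{"rot": [0,0,0],"offset": [0,0,0],"gripper": 1},{"rot": [0,0,0],"offset": [0,0,0],"gripper": 1},{"rot": [0,0,0],"offset": [0,0,0],"gripper": 1},{"rot": [0,0,0],"offset": [0,0,0],"gripper": 1},{"rot": [0,0,0],"offset": [0,0,0],"gripper": 1}]}}

```text
time_s: 1.8
position: [0.5511, 0.2072, 0.0805]
tcp_rot: [[0.98, -0.199, -0.002], [-0.199, -0.98, 0.0], [-0.002, 0.0, -1.0]]
force: [-2.1, 0.8, 2.9]
opening: 0.571
```

The opening is 49.7 mm, so the carton is gripped. I lift a little and feel for the tip.

```bash
python3 -c "
from h import *
s=bot.read_state(); print(s['force'],s['moment'])"
```

```text
[-2.09214687  0.75192809  2.87049017] [ 0.10206658  0.47184432 -0.03883208]
```

Request:
{"method": "arm_command", "body": {"targets": [{"rot": [0,0,0],"offset": [0,0,-0.5],"gripper": 1},{"rot": [0,0,0],"offset": [0,0,-1.2],"gripper": 1},{"rot": [0,0,0],"offset": [0,0,-2],"gripper": 1},{"rot": [0,0,0],"offset": [0,0,-2],"gripper": 1},{"rot": [0,0,0],"offset": [0,0,-2],"gripper": 1},{"rot": [0,0,0],"offset": [0,0,-2],"gripper": 1}]}}

```text
time_s: 2.4
position: [0.5518, 0.207, 0.1001]
tcp_rot: [[0.98, -0.199, -0.0], [-0.199, -0.98, -0.0], [-0.0, 0.0, -1.0]]
force: [-0.1, 0.6, -4.1]
opening: 0.575
```

```bash
python3 -c "
from h import *
s=bot.read_state(); print(s['force'],s['moment'],s['joint_positions'])
c=snap('side','side1'); s=bot.read_state(); print(s['moment'])
i=cv2.imread('pics/side1.png')[150:310,220:400]; cv2.imwrite('pics/crop2.png',cv2.resize(i,None,fx=3,fy=3,interpolation=cv2.INTER_CUBIC))"
```

```text
[-0.09817653  0.64676182 -4.09203837] [ 0.19017353  0.00960762 -0.00219404] [ 9.70325952e+00  4.31119258e+01  9.49282118e+01 -5.49310146e-04
  4.19802391e+01  2.12068350e+01]
[0.16092008 0.0396839  0.01435061]
```

View pics/crop2.png

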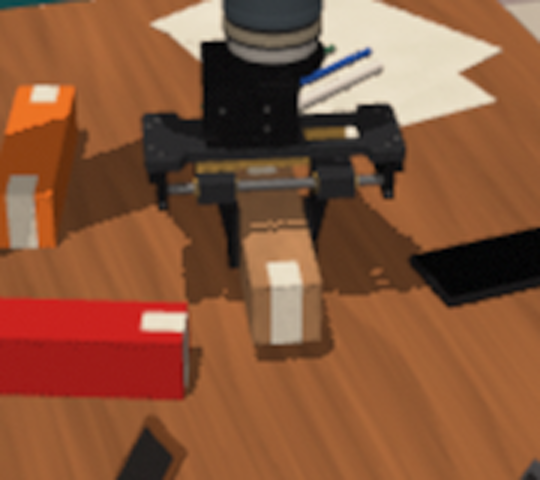

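The moment of +0.17 to 0.19 N m about x puts the weight about 36 mm towards -y, so the heavy end is the near one (tool +y). The crop shows the carton level in the jaws, with its near end at crop (285,310). I set it down and regrasp 25 mm nearer the heavy end, with the tool tilted 20° for a comfortable reach at the stand.

Request:
{"method": "arm_command", "body": {"targets": [{"rot": [0,0,0],"offset": [0,0,1],"gripper": 1},{"rot": [0,0,0],"offset": [0,0,1.9],"gripper": 1},{"rot": [0,0,0],"offset": [0,0,1.95],"gripper": 1},{"rot": [0,0,0],"offset": [0,0,1.95],"gripper": 0},{"rot": [0,0,0],"offset": [0,0,1.95],"gripper": 0},{"rot": [0,0,0],"offset": [0,0,1.95],"gripper": 0},{"rot": [0,0,0],"offset": [0,0,1.95],"gripper": 0}]}}

```text
time_s: 3.15
position: [0.5521, 0.207, 0.081]
tcp_rot: [[0.98, -0.199, 0.0], [-0.199, -0.98, 0.0], [0.0, -0.0, -1.0]]
force: [-0.9, -0.7, 0.2]
opening: 0.852
```

Request:
{"method": "arm_command", "body": {"targets": [{"rot": [-7,0,0],"offset": [0,0.26,0.1],"gripper": 0},{"rot": [-14,0,0],"offset": [0,0.5,0.2],"gripper": 0},{"rot": [-20,0,0],"offset": [0,0.76,0.4],"gripper": 0},{"rot": [-20,0,0],"offset": [0,0.76,0.4],"gripper": 0},{"rot": [-20,0,0],"offset": [0,0.76,0.4],"gripper": 1},{"rot": [-20,0,0],"offset": [0,0.76,0.4],"gripper": 1},{"rot": [-20,0,0],"offset": [0,0.76,0.4],"gripper": 1},{"rot": [-20,0,0],"offset": [0,0.76,0.4],"gripper": 1}]}}

```text
time_s: 3.95
position: [0.5505, 0.199, 0.0771]
tcp_rot: [[0.98, -0.188, -0.068], [-0.2, -0.921, -0.334], [0.0, 0.341, -0.94]]
force: [0.1, -0.3, -0.9]
opening: 0.721
```

Request:
{"method": "arm_command", "body": {"targets": [{"rot": [0,0,0],"offset": [0,0,0],"gripper": 1},{"rot": [0,0,0],"offset": [0,0,0],"gripper": 1}]}}

```text
time_s: 4.15
position: [0.5506, 0.1993, 0.0769]
tcp_rot: [[0.98, -0.188, -0.068], [-0.2, -0.921, -0.335], [0.0, 0.342, -0.94]]
force: [0.9, -0.2, 1.0]
opening: 0.575
```

```bash
python3 -c "
from h import *
s=bot.read_state(); print(s['position'],s['tcp_rot'],s['opening'])"
```

```text
[0.55060118 0.1993001  0.07694856] [[ 9.79862757e-01 -1.87741851e-01 -6.79851092e-02]
 [-1.99671953e-01 -9.20806917e-01 -3.35030942e-01]
 [ 2.98170330e-04  3.41859062e-01 -9.39751187e-01]] 0.5751922364920753
```

```bash
cat > plan.py <<'E'
from h import *
from scipy.spatial.transform import Rotation as Ro
# stand: x,y,yaw,corner local x,lean
SP=[0.5215,-0.2103,0.1182,0.0041,0.578]
def ledge(p=SP):
    x,y,a,cx,l=p; Y=Ro.from_euler('z',a).as_matrix()
    R=Y@Ro.from_euler('y',l).as_matrix(); return Y@[cx,0,.033]+[x,y,0],R
# carton in tool frame
R0=np.array(bot.read_state()['tcp_rot'])
Rg=np.array([[.97986,-.18774,-.06799],[-.19967,-.92081,-.33503],[.0003,.34186,-.93975]]); Pg=np.array([.5506,.1993,.0769])
h=np.array([np.cos(np.radians(78.5)),np.sin(np.radians(78.5)),0])*-1
Gm=Rg.T@h; Gm[0]=0; Gm/=np.linalg.norm(Gm)          # heavy direction in tool
mid=Rg.T@(np.array([.5523,.2072,.025])-Pg); mid[0]=0  # carton middle in tool, jaws centre it
def tool_for(mx,my,mz,p=SP):
    c,L=ledge(p)
    A=np.c_[-L[:,1],-L[:,2],-L[:,1]*0]; A[:,2]=np.cross(A[:,0],A[:,1])
    B=np.c_[[1,0,0],Gm,np.cross([1,0,0],Gm)]
    R=A@B.T; return R,c+L@[mx,my,mz]-R@mid
def rel(R,P,R1=None,P1=None):
    s=bot.read_state(); R1=np.array(s['tcp_rot']) if R1 is None else R1; P1=np.array(s['position']) if P1 is None else P1
    return np.round(np.degrees(Ro.from_matrix(R1.T@R).as_rotvec()),1),np.round(R1.T@(P-P1)*100,2)
E
python3 - <<'E'
from plan import *
print(Gm,mid,ledge())
s=bot.read_state();R1=s['tcp_rot'];P1=s['position']
print('up',R1.T@[0,0,20])
R,P=tool_for(-.030,0,.185); print(R,P)
print(rel(R,P)); print('from lifted',rel(R,P,R1,P1+[0,0,.2]))
R,P=tool_for(-.030,0,.095); print(P)
E
```

```text
[0.         0.93975149 0.34185836] [ 0.         -0.02533609  0.0460107 ] (array([ 0.52557139, -0.20981651,  0.033     ]), array([[ 0.83171298, -0.11792496,  0.54253777],
       [ 0.09876888,  0.99302251,  0.06442829],
       [-0.54634992,  0.        ,  0.83755702]]))
up [ 5.96340660e-03  6.83718125e+00 -1.87950237e+01]
[[ 0.11792496 -0.79417871  0.59613244]
 [-0.99302251 -0.09431155  0.07079285]
 [ 0.         -0.60032118 -0.79975902]] [ 0.55343963 -0.20650706  0.22592623]
(array([49. , 10.9, 73.6]), array([ 8.39, 42.41, -0.42]))
from lifted (array([49. , 10.9, 73.6]), array([ 8.38, 35.57, 18.37]))
[ 0.50461123 -0.2123056   0.1505461 ]
```

Request:
{"method": "arm_command", "body": {"targets": [{"rot": [0,0,0],"offset": [0,0.3,-0.9],"gripper": 1},{"rot": [0,0,0],"offset": [0,1.2,-3.2],"gripper": 1},{"rot": [0,0,0],"offset": [0,2.4,-6.5],"gripper": 1},{"rot": [0,0,0],"offset": [0,3.6,-10],"gripper": 1},{"rot": [0,0,0],"offset": [0,4.8,-13.2],"gripper": 1},{"rot": [0,0,0],"offset": [0,6,-16.4],"gripper": 1},{"rot": [0,0,0],"offset": [0,6.8,-18.8],"gripper": 1},{"rot": [0,0,0],"offset": [0,6.8,-18.8],"gripper": 1}]}}

```text
time_s: 4.95
position: [0.5519, 0.2007, 0.2804]
tcp_rot: [[0.98, -0.19, -0.061], [-0.199, -0.922, -0.333], [0.007, 0.338, -0.941]]
force: [0.6, 0.2, -4.5]
opening: 0.567
```

Request:
{"method": "arm_command", "body": {"targets": [{"rot": [2,0.4,3],"offset": [0.3,1.4,0.7],"gripper": 1},{"rot": [5,1.1,7.5],"offset": [0.9,3.6,1.9],"gripper": 1},{"rot": [8.5,1.9,13],"offset": [1.5,6.2,3.2],"gripper": 1},{"rot": [12,2.7,18],"offset": [2.1,8.7,4.5],"gripper": 1},{"rot": [15.5,3.5,23],"offset": [2.7,11.3,5.8],"gripper": 1},{"rot": [19,4.2,28.5],"offset": [3.3,13.8,7.1],"gripper": 1},{"rot": [22.5,5,34],"offset": [3.8,16.3,8.4],"gripper": 1},{"rot": [24.5,5.5,36.8],"offset": [4.2,17.8,9.2],"gripper": 1}]}}

```text
time_s: 5.75
position: [0.5494, -0.0048, 0.2486]
tcp_rot: [[0.666, -0.715, 0.213], [-0.729, -0.684, -0.018], [0.159, -0.143, -0.977]]
force: [-0.2, 0.0, -5.0]
opening: 0.576
```

Request:
{"method": "arm_command", "body": {"targets": [{"rot": [0,0,0],"offset": [0,0,0],"gripper": 1},{"rot": [0,0,0],"offset": [0,0,0],"gripper": 1}]}}

```text
time_s: 5.95
position: [0.5506, -0.0032, 0.2495]
tcp_rot: [[0.668, -0.713, 0.213], [-0.726, -0.687, -0.019], [0.16, -0.142, -0.977]]
force: [-0.3, -0.1, -5.2]
opening: 0.573
```

```bash
python3 - <<'E'
from plan import *
R,P=tool_for(-.030,0,.185); print(rel(R,P)); s=bot.read_state(); print(s['joint_positions'],s['force'],s['moment'])
E
```

```text
(array([24.8,  5.6, 36.7]), array([14.58, 14.1 ,  2.74]))
[-12.67378621  24.73266492 102.6513681    2.50035972  40.41495632
  32.31545645] [-0.26618723 -0.09049011 -5.2450234 ] [ 0.11442876  0.26569427 -0.02024882]
```

Request:
{"method": "arm_command", "body": {"targets": [{"rot": [2,0.5,3],"offset": [1.2,1.1,0.2],"gripper": 1},{"rot": [5.5,1.2,8],"offset": [3.2,3.1,0.6],"gripper": 1},{"rot": [9,2,13.3],"offset": [5.3,5.1,1],"gripper": 1},{"rot": [12.5,2.8,18.5],"offset": [7.4,7.1,1.4],"gripper": 1},{"rot": [16,3.6,23.7],"offset": [9.4,9.1,1.8],"gripper": 1},{"rot": [19.5,4.4,29],"offset": [11.5,11.1,2.2],"gripper": 1},{"rot": [23,5.2,34],"offset": [13.5,13,2.5],"gripper": 1},{"rot": [24.8,5.6,36.7],"offset": [14.6,14.1,2.7],"gripper": 1}]}}

```text
time_s: 6.75
position: [0.5554, -0.2079, 0.2272]
tcp_rot: [[0.117, -0.791, 0.601], [-0.993, -0.094, 0.069], [0.002, -0.605, -0.796]]
force: [0.9, 0.6, -4.3]
opening: 0.575
```

Request:
{"method": "arm_command", "body": {"targets": [{"rot": [0,0,0],"offset": [0,0,0],"gripper": 1},{"rot": [0,0,0],"offset": [0,0,0],"gripper": 1},{"rot": [0,0,0],"offset": [0,0,0],"gripper": 1}]}}

```text
time_s: 7.05
position: [0.5554, -0.2046, 0.228]
tcp_rot: [[0.123, -0.791, 0.599], [-0.992, -0.099, 0.073], [0.001, -0.604, -0.797]]
force: [0.4, 0.0, -4.9]
opening: 0.576
```

```bash
python3 - <<'E'
from plan import *
R,P=tool_for(-.030,0,.185); print(rel(R,P)); s=bot.read_state(); print(s['joint_positions'],s['force'],s['moment'])
S=snap('side','side2')
R,P=s['tcp_rot'],s['position']
c0=np.array(P)+R@mid; hd=R@Gm; tx=R[:,0]; n=np.cross(tx,hd)
K=[c0+a*.095*hd+b*.025*tx+d*.025*n for a in(1,-1) for b in(1,-1) for d in(1,-1)]
i=cv2.imread('pics/side2.png')
for p in proj(S,K): cv2.circle(i,tuple(int(round(v)) for v in p),2,(0,255,0),1)
c,L=ledge()
for q in [(0,.021,.115),(0,-.021,.115),(0,.021,0),(0,-.021,0),(-.06,.04,.012),(-.06,-.04,.012)]:
    p=proj(S,c+L@q)[0]; cv2.circle(i,tuple(int(round(v)) for v in p),2,(255,0,255),1)
cv2.imwrite('pics/crop3.png',cv2.resize(i[190:410,280:490],None,fx=2.7,fy=2.7,interpolation=cv2.INTER_CUBIC))
E
```

```text
(array([-0.3,  0.1,  0.3]), array([0.17, 0.3 , 0.04]))
[-41.8517407   29.24894599 110.02500292  64.31166437  30.29033196
 -13.34545459] [ 0.38955293  0.04293999 -4.93606726] [-0.03712985  0.87786219 -0.02254721]
```

View pics/crop3.png

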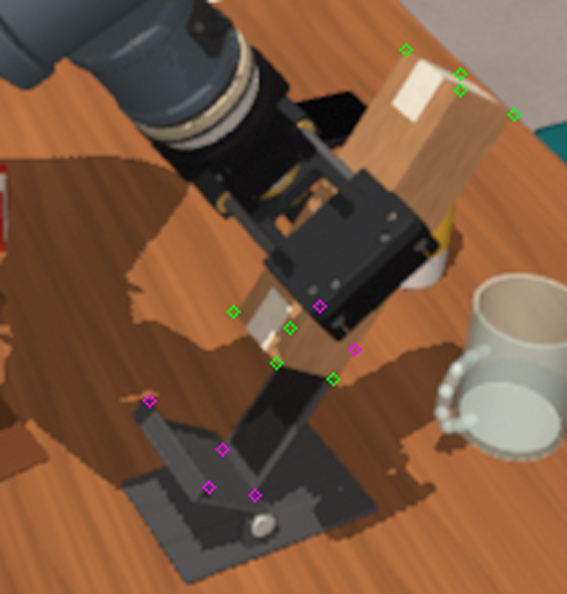

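The picture shows the carton in line above the ledge. The predicted corners (green) fall within about 3 px of the carton, and the stand points (magenta) match the ledge corner at crop (228,444) to (258,491) and the back. The gap from the carton to the ledge is clear.

```bash
python3 - <<'E'
from plan import *
for z in(.140,.108,.100,.095):
    R,P=tool_for(-.029,0,z); print(z,rel(R,P))
E
```

```text
0.14 (array([-0.3,  0.1,  0.3]), array([0.14, 4.52, 1.66]))
0.108 (array([-0.3,  0.1,  0.3]), array([0.13, 7.53, 2.74]))
0.1 (array([-0.3,  0.1,  0.3]), array([0.12, 8.28, 3.01]))
0.095 (array([-0.3,  0.1,  0.3]), array([0.12, 8.75, 3.18]))
```

Request:
{"method": "arm_command", "body": {"targets": [{"rot": [0,0,0],"offset": [0.1,0.8,0.3],"gripper": 1},{"rot": [0,0,0],"offset": [0.1,2,0.75],"gripper": 1},{"rot": [0,0,0],"offset": [0.1,3.4,1.25],"gripper": 1},{"rot": [0,0,0],"offset": [0.1,4.7,1.75],"gripper": 1},{"rot": [0,0,0],"offset": [0.1,6,2.2],"gripper": 1},{"rot": [0,0,0],"offset": [0.1,7,2.6],"gripper": 1},{"rot": [0,0,0],"offset": [0.1,7.5,2.75],"gripper": 1},{"rot": [0,0,0],"offset": [0.1,7.5,2.75],"gripper": 1}]}}

```text
time_s: 7.9
position: [0.5125, -0.212, 0.1606]
tcp_rot: [[0.12, -0.791, 0.599], [-0.993, -0.097, 0.071], [0.002, -0.604, -0.797]]
force: [-0.2, 0.9, -4.6]
opening: 0.576
```

Request:
{"method": "arm_command", "body": {"targets": [{"rot": [0,0,0],"offset": [0,0,0],"gripper": 1},{"rot": [0,0,0],"offset": [0,0,0],"gripper": 1},{"rot": [0,0,0],"offset": [0,0,0],"gripper": 1}]}}

```text
time_s: 8.2
position: [0.513, -0.2128, 0.1615]
tcp_rot: [[0.12, -0.79, 0.601], [-0.993, -0.097, 0.07], [0.003, -0.605, -0.796]]
force: [-0.7, -0.3, -4.3]
opening: 0.57
```

```bash
python3 - <<'E'
from plan import *
for z in(.108,.100,.095):
    R,P=tool_for(-.027,0,z); print(z,rel(R,P))
s=bot.read_state(); print(s['joint_positions'],s['force'],s['moment'])
S=snap('side','side3')
i=cv2.imread('pics/side3.png')
c,L=ledge()
for q in [(0,.021,.115),(0,-.021,.115)]:
    p=proj(S,c+L@q)[0]; cv2.circle(i,tuple(int(round(v)) for v in p),1,(255,0,255),1)
cv2.imwrite('pics/crop4.png',cv2.resize(i[230:410,300:460],None,fx=3.3,fy=3.3,interpolation=cv2.INTER_CUBIC))
E
```

```text
0.108 (array([-0.4, -0.1,  0.2]), array([-0.15, -0.  ,  0.21]))
0.1 (array([-0.4, -0.1,  0.2]), array([-0.15,  0.75,  0.48]))
0.095 (array([-0.4, -0.1,  0.2]), array([-0.15,  1.22,  0.65]))
[-46.43855251  36.00078379 116.96400809  85.51614815  29.05314107
 -41.83062433] [-0.71082533 -0.27223089 -4.32674626] [-0.04080356  0.90736428  0.02271674]
```

View pics/crop4.png

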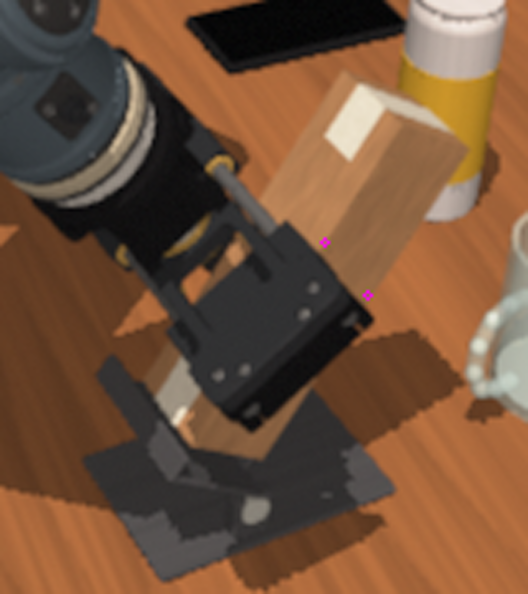

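The picture shows the carton's foot at crop (262,460), inside the lip and just above the ledge, with its underside edge along the back. Nothing is pressed. I lower it in small steps and watch the force.

Request:
{"method": "arm_command", "body": {"targets": [{"rot": [0,0,0],"offset": [-0.1,0.25,0.15],"gripper": 1},{"rot": [0,0,0],"offset": [-0.1,0.5,0.3],"gripper": 1},{"rot": [0,0,0],"offset": [-0.1,0.75,0.4],"gripper": 1},{"rot": [0,0,0],"offset": [-0.1,0.75,0.4],"gripper": 1},{"rot": [0,0,0],"offset": [-0.1,0.75,0.4],"gripper": 1}]}}

```text
time_s: 8.75
position: [0.5088, -0.2124, 0.153]
tcp_rot: [[0.119, -0.791, 0.601], [-0.993, -0.095, 0.071], [0.001, -0.605, -0.796]]
force: [-0.9, 0.2, -5.3]
opening: 0.572
```

Request:
{"method": "arm_command", "body": {"targets": [{"rot": [0,0,0],"offset": [0,0.1,0.04],"gripper": 1},{"rot": [0,0,0],"offset": [0,0.2,0.07],"gripper": 1},{"rot": [0,0,0],"offset": [0,0.2,0.07],"gripper": 1}]}}

```text
time_s: 9.05
position: [0.5077, -0.2124, 0.1514]
tcp_rot: [[0.119, -0.791, 0.601], [-0.993, -0.096, 0.071], [0.002, -0.605, -0.796]]
force: [0.4, 0.1, -5.4]
opening: 0.571
```

```bash
python3 - <<'E'
from plan import *
R,P=tool_for(-.027,0,.095); print(rel(R,P))
s=bot.read_state(); print(s['force'],s['moment'])
E
```

```text
(array([-0.3, -0. ,  0.1]), array([-0.05,  0.19,  0.16]))
[ 0.38474014  0.07209418 -5.43582947] [-0.13165092  0.91518726 -0.01977231]
```

Request:
{"method": "arm_command", "body": {"targets": [{"rot": [0,0,0],"offset": [0,0.1,0.04],"gripper": 1},{"rot": [0,0,0],"offset": [0,0.2,0.08],"gripper": 1},{"rot": [0,0,0],"offset": [0,0.2,0.08],"gripper": 1}]}}

```text
time_s: 9.35
position: [0.5071, -0.2126, 0.1501]
tcp_rot: [[0.119, -0.789, 0.602], [-0.993, -0.096, 0.071], [0.002, -0.606, -0.795]]
force: [1.0, 0.2, -0.6]
opening: 0.571
```

Request:
{"method": "arm_command", "body": {"targets": [{"rot": [0,0,0],"offset": [0,0.1,0.04],"gripper": 1},{"rot": [0,0,0],"offset": [0,0.1,0.04],"gripper": 1},{"rot": [0,0,0],"offset": [0,0.1,0.04],"gripper": 1}]}}

```text
time_s: 9.65
position: [0.5068, -0.2127, 0.1495]
tcp_rot: [[0.119, -0.789, 0.603], [-0.993, -0.096, 0.071], [0.002, -0.607, -0.795]]
force: [1.3, 1.4, 4.8]
opening: 0.574
```

```bash
python3 - <<'E'
from plan import *
R,P=tool_for(-.027,0,.095); print(rel(R,P))
s=bot.read_state(); print(s['force'],s['moment'])
S=snap('side','side4')
i=cv2.imread('pics/side4.png')
cv2.imwrite('pics/crop5.png',cv2.resize(i[330:400,320:400],None,fx=7,fy=7,interpolation=cv2.INTER_CUBIC))
E
```

```text
(array([-0.5, -0. ,  0.1]), array([-0.07,  0.01,  0.07]))
[1.27320605 1.38817459 4.80358979] [ 0.36379081  0.02066264 -0.00989756]
```

View pics/crop5.png

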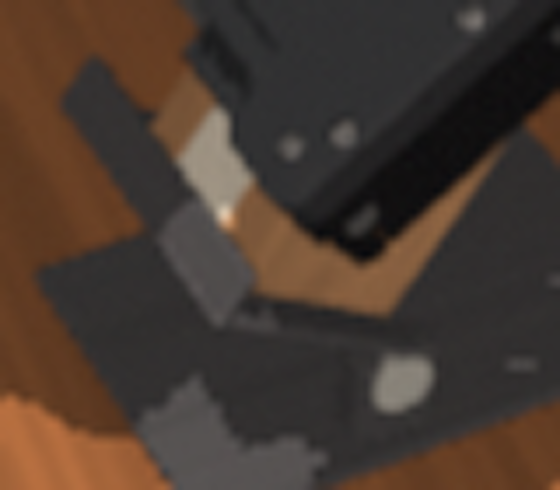

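The foot now stands on the ledge, at crop (385,310) inside the lip, and the press is about 10 N. I relieve it by 1 mm, ease 1.5 mm towards the back and check the force.

Request:
{"method": "arm_command", "body": {"targets": [{"rot": [0,0,0],"offset": [0,-0.1,-0.03],"gripper": 1},{"rot": [-0.2,0,0],"offset": [0,-0.12,0.04],"gripper": 1},{"rot": [-0.4,0,0],"offset": [0,-0.14,0.1],"gripper": 1},{"rot": [-0.4,0,0],"offset": [0,-0.14,0.1],"gripper": 1},{"rot": [-0.4,0,0],"offset": [0,-0.14,0.1],"gripper": 1}]}}

```text
time_s: 10.2
position: [0.5084, -0.2126, 0.1492]
tcp_rot: [[0.119, -0.794, 0.596], [-0.993, -0.097, 0.07], [0.002, -0.601, -0.8]]
force: [2.4, 0.2, 5.4]
opening: 0.569
```

```bash
python3 - <<'E'
from plan import *
R,P=tool_for(-.025,0,.095); print(rel(R,P))
s=bot.read_state(); print(s['force'],s['moment'])
E
```

```text
(array([-0. , -0.1,  0.1]), array([-0.07,  0.04,  0.14]))
[2.41703797 0.17184018 5.35579153] [ 0.24017918 -0.3160261  -0.03876137]
```

Request:
{"method": "arm_command", "body": {"targets": [{"rot": [0,0,0],"offset": [0,-0.06,-0.02],"gripper": 1},{"rot": [0,0,0],"offset": [0,-0.12,-0.04],"gripper": 1},{"rot": [0,0,0],"offset": [0,-0.12,-0.04],"gripper": 1},{"rot": [0,0,0],"offset": [0,-0.12,-0.04],"gripper": 1}]}}

```text
time_s: 10.6
position: [0.5084, -0.2126, 0.1494]
tcp_rot: [[0.119, -0.795, 0.594], [-0.993, -0.097, 0.07], [0.002, -0.598, -0.801]]
force: [3.0, -1.0, -1.6]
opening: 0.572
```

```bash
python3 - <<'E'
from plan import *
R,P=tool_for(-.025,0,.095); print(rel(R,P))
s=bot.read_state(); print(s['force'],s['moment'])
E
```

```text
(array([ 0.1, -0.1,  0.1]), array([-0.07,  0.06,  0.15]))
[ 3.01399962 -1.04048535 -1.55834081] [-0.09249331  0.05052092 -0.10791388]
```

The residual load is gentle, with about half the weight on the ledge. I open the gripper and stay put while the carton settles.

Request:
{"method": "arm_command", "body": {"targets": [{"rot": [0,0,0],"offset": [0,0,0],"gripper": 0.5},{"rot": [0,0,0],"offset": [0,0,0],"gripper": 0.3},{"rot": [0,0,0],"offset": [0,0,0],"gripper": 0},{"rot": [0,0,0],"offset": [0,0,0],"gripper": 0},{"rot": [0,0,0],"offset": [0,0,0],"gripper": 0},{"rot": [0,0,0],"offset": [0,0,0],"gripper": 0}]}}

```text
time_s: 11.2
position: [0.5084, -0.2122, 0.1498]
tcp_rot: [[0.119, -0.795, 0.595], [-0.993, -0.097, 0.07], [0.002, -0.599, -0.801]]
force: [-0.6, -0.2, 1.0]
opening: 0.935
```

Request:
{"method": "arm_command", "body": {"targets": [{"rot": [0,0,0],"offset": [0,0,0],"gripper": 0},{"rot": [0,0,0],"offset": [0,0,-0.7],"gripper": 0},{"rot": [0,0,0],"offset": [0,0,-2],"gripper": 0},{"rot": [0,0,0],"offset": [0,0,-4],"gripper": 0},{"rot": [0,0,0],"offset": [0,0,-6.5],"gripper": 0},{"rot": [0,0,0],"offset": [0,0,-9],"gripper": 0},{"rot": [0,0,0],"offset": [0,0,-11],"gripper": 0},{"rot": [0,0,0],"offset": [0,0,-12],"gripper": 0}]}}

```text
time_s: 12.0
position: [0.4361, -0.2208, 0.2473]
tcp_rot: [[0.119, -0.794, 0.596], [-0.993, -0.097, 0.068], [0.003, -0.6, -0.8]]
force: [0.5, -0.5, -0.3]
opening: 1.002
```

```bash
python3 - <<'E'
from plan import *
S=snap('side','side5'); S2=snap('scene','scene5')
s=bot.read_state(); print(s['time_s'],s['position'],s['force'],s['opening'])
i=cv2.imread('pics/side5.png'); j=cv2.imread('pics/scene5.png')
c,L=ledge()
for z in(0,.19):
  for x in (0,-.05):
    for y in(-.025,.025):
      for im,cam in((i,S),(j,S2)):
        p=proj(cam,c+L@[x,y,z])[0]; cv2.circle(im,tuple(int(round(v)) for v in p),1,(0,255,0),-1)
for im,cam in((i,S),(j,S2)):
  for y in (-.021,.021):
    p=proj(cam,c+L@[0,y,.115])[0]; cv2.circle(im,tuple(int(round(v)) for v in p),1,(255,0,255),-1)
a=cv2.resize(i[230:410,310:450],None,fx=3.2,fy=3.2,interpolation=cv2.INTER_CUBIC); b=cv2.resize(j[150:270,210:310],None,fx=3.4,fy=3.4,interpolation=cv2.INTER_CUBIC)
o=np.zeros((576,800,3),np.uint8); o[:a.shape[0],:a.shape[1]]=a; o[:b.shape[0],455:455+b.shape[1]]=b[:,:345]
cv2.imwrite('pics/crop6.png',o)
E
```

```text
12.1 [ 0.43650568 -0.2210059   0.24719848] [0.4911542  0.42475694 0.19613451] 1.0018558231010082
```

View pics/crop6.png

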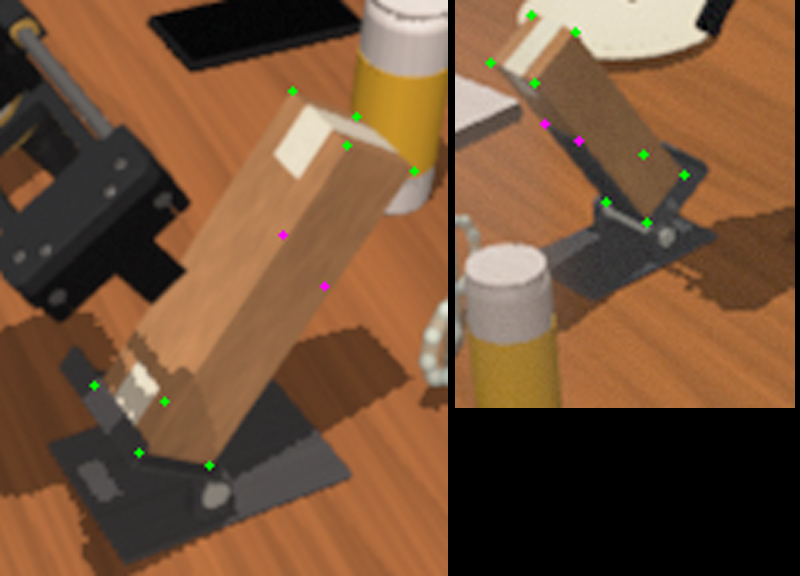

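The picture shows the carton standing in the ledge, foot at crop (213,465), leaning along the back. The predicted corners are within a few px and the gripper is clear. I check that it is at rest and that the bystanders haven't moved.

Request:
{"method": "arm_command", "body": {"targets": [{"rot": [0,0,0],"offset": [0,0,-12],"gripper": 0},{"rot": [0,0,0],"offset": [0,0,-12],"gripper": 0},{"rot": [0,0,0],"offset": [0,0,-12],"gripper": 0},{"rot": [0,0,0],"offset": [0,0,-12],"gripper": 0},{"rot": [0,0,0],"offset": [0,0,-12],"gripper": 0},{"rot": [0,0,0],"offset": [0,0,-12],"gripper": 0}]}}

```text
time_s: 12.7
position: [0.3659, -0.2285, 0.3408]
tcp_rot: [[0.12, -0.795, 0.594], [-0.993, -0.096, 0.072], [-0.001, -0.599, -0.801]]
force: [1.0, -0.3, 0.3]
opening: 0.999
```

Request:
{"method": "arm_command", "body": {"targets": [{"rot": [0,0,0],"offset": [0,0,0],"gripper": 0},{"rot": [0,0,0],"offset": [0,0,0],"gripper": 0},{"rot": [0,0,0],"offset": [0,0,0],"gripper": 0}]}}

```text
time_s: 13.0
position: [0.3659, -0.2289, 0.3413]
tcp_rot: [[0.12, -0.795, 0.595], [-0.993, -0.096, 0.072], [0.0, -0.599, -0.801]]
force: [-0.5, -0.0, -0.3]
opening: 1.003
```

```bash
python3 - <<'E'
from plan import *
snap('side','side6'); snap('scene','scene6')
g=lambda n:cv2.imread(f'pics/{n}.png').astype(int)
def d(a,b,u,v,u2,v2): return round(np.abs(g(a)[v:v2,u:u2]-g(b)[v:v2,u:u2]).mean(),2)
print('carton move 5->6',d('side5','side6',385,255,440,310),d('scene5','scene6',215,150,290,215))
print('can',d('side0','side6',420,225,452,295),d('scene0','scene6',212,225,242,288),'mug',d('side0','side6',445,297,498,356),d('scene0','scene6',180,208,210,258),'phone',d('scene0','scene6',245,305,316,346),d('side0','side6',357,225,418,252))
c=load('side6')
from scipy.optimize import least_squares
# carton corners read from crop6 (side): top-left-front, near-top-back, near-bottom-back, near-bottom-front
px=np.array([(310+305/3.2,230+103/3.2),(310+412/3.2,230+155/3.2),(310+211/3.2,230+466/3.2)])
q=[(-.05,.025,.19),(0,-.025,.19),(0,-.025,0)]
def f(p):
    o,L=ledge(SP[:4]+[p[2]]); return (proj(c,[o+L@(np.array(k)+[p[0],p[1],0]) for k in q])-px).ravel()
r=least_squares(f,[0,0,.575]); print('dx,dy,lean',np.round(r.x,4),np.round(r.fun,1))
E
```

```text
carton move 5->6 1.1 6.0
can 13.5 8.52 mug 7.31 7.85 phone 12.31 11.09
dx,dy,lean [0.0058 0.0016 0.5787] [-2.6 -3.7  1.8  4.7  0.9 -1.2]
```

The difference figures are mixed up with the arm's moving shadow, so I take one direct look.

```bash
python3 - <<'E'
import cv2,numpy as np
a=cv2.imread('pics/side0.png')[190:400,320:510]; b=cv2.imread('pics/side6.png')[190:400,320:510]
cv2.imwrite('pics/crop7.png',cv2.resize(np.hstack([a,b]),None,fx=2.1,fy=2.1,interpolation=cv2.INTER_CUBIC))
E
```

```text
(no output)
```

View pics/crop7.png

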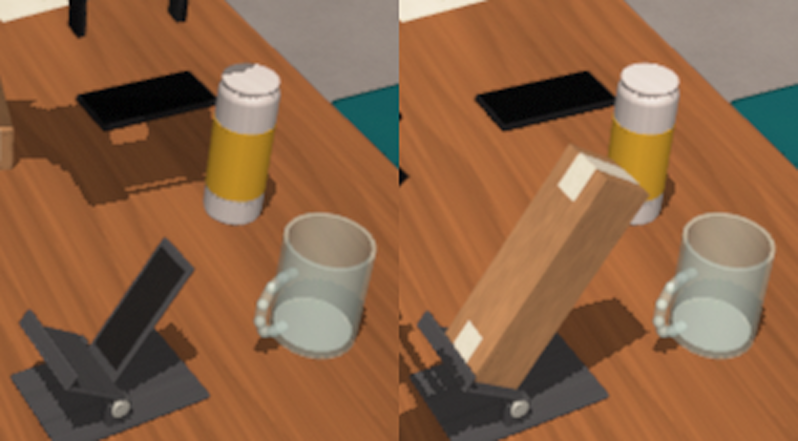

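Can, mug, phone and the stand's lip (crop (27,313) before, (28,315) after) are where they were, and the carton stands. I hand in.

```bash
python3 -c "
from h import *
ticket.hand_in(); print(bot.read_state()['time_s'])"
```

```text
the job is handed in; nothing more can be done
the job is handed in; nothing more can be done
```

The carton is standing on the ledge of the black stand, leaning back against it with its heavy end down. I handed the job in at about 13 s of the 54 s; it reports no verdict.

**What I did:** I lifted the carton by its middle and felt a tipping moment of about 0.18 N m, which put the heavy end towards -y. I set it down, regripped 25 mm nearer that end with the tool tilted 20°, lifted it well clear of the table, and lowered it onto the ledge. I then released it and backed away.

**Last checks:**
- **Back:** the lean fitted from the picture is 0.579 rad, against 0.578 at the start, and the lip is at the same pixels as before.
- **Carton:** it stands inside the lip along the back. In the side view its patch barely changed between two pictures almost a second apart.
- **Bystanders:** the can, mug and phone look unmoved side by side with the first picture, and the gripper is clear.

**What failed or disagreed:**
- **Ledge contact:** the first touch pressed with about 10 N, more than I meant, and I eased it off before letting go.
- **Pixel-difference check:** it did not settle rest or the bystanders, because the arm and its moving shadow fall in the pictures.
- **Final carton fit:** the corners left up to 5 px of error, and the fit put the carton's middle about 19 mm before the back. That is close to the 18 mm limit. I took it as rough, since resting flush would make it 25 mm, and did not refine it.

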